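# Load the specimen carousel and bring the bottle to the front

## Task

Stand the tall black bottle upright and centred on the empty raised seat of the specimen carousel and let go of it. Then grip the carousel's upright knob and turn the carousel until that bottle stands at the front, in line with the fixed pointer, and finish while still gripping the knob, holding the turntable still there. Keep the two short jars standing on their seats, and do not push the pump, brush or wash bottle about.

Things in the scene. Friction and masses are not known exactly. Their poses are not given: they have to be found in the camera images.
- bottle: Tall black plastic bottle to load, loose on the bench left (+y) of the carousel: round body 60 mm in diameter, 70 mm high, pale paper band, sloping shoulder, screw cap 42 mm in diameter from 86 mm up to the top at 115 mm. About 0.16 kg. Origin: centre of its underside; z up along its axis.
- turntable: Turning aluminium disc, 280 mm wide, its face 32 mm above the bench; a 24 mm wide hub stands 18 mm above it. Origin: on the upright turning axis, 20 mm above the bench; its -x axis points to the empty seat. Turns without limit either way, light friction (0.05 N m), stays where left. Three grey pedestals 85 mm from the axis, 120 degrees apart: one empty, two with short jars.
- empty_seat (a point): Centre of the cork top of the empty pedestal, the bottle's seat: a round post 44 mm in diameter, its top 25 mm above the disc and 57 mm above the bench; turns with the turntable (also once the bottle stands on it).
- knob: Upright black round grip near the disc's rim, to turn it by: 22 mm in diameter, 55 mm tall, spinning freely about its own upright axis on a 12 mm steel stem. Origin: centre of its underside, 67 mm above the bench (top: 122 mm). 115 mm from the turning axis; seen from above 60 degrees clockwise from the empty seat, midway to the next jar.
- front_spot (a point): Fixed point 57 mm above the bench, 85 mm from the turning axis, where the seat's centre must be when the bottle is at the front: on the line from the axis to the fixed pointer, a dark steel post 16 mm wide, 44 mm tall, 160 mm from the axis on the robot's side, with a small bright tab on top pointing at the axis.
- jar_a: One of two equal short black jars standing loose on the other two seats: 66 mm in diameter, 72 mm tall, about 0.18 kg. Origin: centre of its underside. To stay on its seat.
- jar_b: The other short black jar, as jar_a. To stay on its seat.
- pump: Bystander: small blue-grey air pump, a loose rounded box 85 x 125 x 50 mm, on the far left of the bench. Origin: centre of its underside. Leave alone.
- brush: Bystander: loose flat paint brush with wooden handle, 250 mm long, 66 mm wide, 18 mm thick, lying on the right of the bench. Origin: on its underside, about at its middle, its bristles along +x. Leave alone.
- wash_bottle: Bystander: loose translucent wash bottle with bent spout, 70 mm in diameter, 195 mm tall, on the far right of the bench. Origin: centre of its underside. Leave alone.
There are look-alikes about, which are no part of the job. Leave any green or yellow look-alike of the bottle alone.

How it is judged:
By the outcome, as a careful person would: the job done as asked, in the order asked, and still so for the second after the job is handed in, while the arm keeps its last pose, push and grip.
It also fails if it takes over 58 s, if anything falls off the work surface, if the arm or the gripper's body presses on something with over 40 N, if the wrist force passes 120 N, or if a joint passes its speed limit or range.

## Robot

A 6-joint arm with a two-finger parallel gripper is mounted at the origin on the work surface. World frame = base frame: x ahead of the robot, y to its left, z up, the work surface at z = 0. Lengths are in m, angles in rad, forces in N, time in s.
With the tool pointing down it reaches from about 0.35 to 0.775 m from the base axis. Payload 5.5 kg.
Tool frame: the origin (TCP) lies at the very end of the fingers, on their centre line; the grasp point (between the pads) lies 19 mm behind it; z points along the fingers, y is the direction in which the jaws open and shut (so a half turn about z gives the same grasp; the last joint's range is limited). The gripper opens to 85 mm and grips with 20 to 120 N. Pads are 22 mm wide; open, the fingers measure 114 mm over their backs; the gripper's body (76 mm by 85 mm) begins 54 mm behind the grasp point. The pads swing forward as they close: fully open they stand 13 mm farther back than shut.
Start: joints at [1.028, 0.313, 0.046, 1.304, 0, 1.431], TCP at [0.225, 0.529, 0.231] pointing down, gripper open.
Joint ranges: [-2.76, 2.76], [-0.86, 1.69], [-1.03, 1.26], [-2.2, 2.34], [-1.47, 1.5], [-3.14, 3.14]. Speed limits (rad/s): [2.57, 2.57, 3.14, 3.14, 3.14, 3.14].

## Interface

Orientations are given as a unit quaternion [w, x, y, z].
In Python, from workcell import get_state, read_camera, hand_in, find_in, silhouettes gives the robot as it stands. The module is installed in compiled form; this text tells all that it offers.
- The arm moves only by the tool send_rows, never from a script. Its argument "deltas" is a list that holds one entry, the list of rows, each a list of 6 numbers: the shift along the world's x, y, z in cm, then the turn, a rotation vector about the world's x, y, z in degrees. In form: [[[dx, dy, dz, wx, wy, wz], ...]]. A call has 1 to 12 rows; each row is the pose to reach, as a shift and turn from the pose commanded when the call began; what a row does not reach only later rows make up. A row lasts 1/10 s, in which the tool goes at most 50 mm and 8.59 degrees, less where a joint would pass 70% of its speed; a pose out of reach is approached as far as the arm can. A call with a gripper value outside its range is refused whole. "jaw" is the opening, from -1 (shut) to 1 (fully open), so that 0 is half open, set as the call begins (left out, the last holds). The fingers move at their own pace and stop on an object; "force" is the grip in N (left out, the last holds). Time passes only in rows, so rows that repeat a pose let the fingers close. It gives the time, the measured TCP pose, the force and the opening at its end, in the units of the state.
- get_state(): the state, without advancing time (a new reading comes with each control period).
- read_camera(name): name is "side" or "top" or "wrist"; returns a dict with "img" (480x640x3 uint8, red, green, blue), "z_map" (480x640 float32, m along the optical axis (not along the pixel's ray), 0 where there is no reading), "vfov" (degrees; the focal length in pixels is half the picture's height over the tangent of half this angle, whatever the lens; pixels are square), "cx", "cy" (the principal point, pixels), "R" (3x3) and "t" (3): a world point X has camera coordinates R X + t; the wrist camera has in their place "hand_eye" (4x4, takes a point from camera to tool coordinates, whose origin is the TCP and whose axes are the flange's). Camera axes: x right, y down, z forward; pixel columns grow to the right and rows downward; lengths in m; the calibration is good to about 2 mm. A picture is of the moment at which its call begins: read the wrist's pose just before it.
- hand_in(): hands the job in, once; it reports no verdict.
Trained networks look in a picture, given as the dict that the camera call returned (one of the last four; its "shot" number tells which), for a name from the list of things; names that differ only in an ending like _2 or _b are one class to them, and where a whole thing is asked for, a point or a joint stands for the part that bears it (a point fixed in the world has none). Each returns a list of dicts, best first, with "conf" (0 to 1); they miss things now and then, are a little off and sometimes report something else, mostly with a low value. They report only what shows in the picture. A call takes as long as a camera call. They do not tell look-alikes from the thing itself.
- find_in(picture, thing): "box" ([centre column, centre row, width, height] in pixels, round what is visible of it).
- silhouettes(picture, thing): "mask" (480x640 bool, what is visible of it) and "box" ([centre column, centre row, width, height] in pixels, round what is visible of it).
The state is a dict: "clock": time; "joint_pos": joint angles; "qvel": joint speeds; "tau": joint torques, N m; "tcp_pos": TCP position; "orientation": TCP orientation; "wrist_force": force on the tool from outside, world axes, zero at the start; "ft_torque": the same for the moment, N m; "finger_gap": finger opening in m.
Only numpy, scipy, OpenCV 4.12 (cv2) and the standard library are available. Lean on these libraries where they do the work, as an engineer would, in place of code of your own. Each camera call takes 0.05 s, during which the arm holds its last target.

## Working session

There is one attempt and no reset: what is moved stays moved. The work goes in short steps, Python scripts to look and compute and a tool call to move; the robot and the scene stay as the last step left them, time stands still between calls to the robot, and variables do not carry over. Pictures are saved under pics/ and viewed, and the job is handed in when it is done.

Besides the shell and the picture viewer there is one more tool, called after "Emit:" by a JSON object that holds its "method" and its "body". send_rows: Moves the arm, as the interface text tells. Its arguments: {"type":"object","properties":{"deltas":{"type":"array","items":{"type":"array","items":{"type":"array","items":{"type":"number"}}}},"jaw":{"type":"number"},"force":{"type":"number"}},"required":["deltas"]}

```bash
mkdir -p pics; cat > h.py <<'E'
import numpy as np, cv2
from workcell import *
def f(p): return 240/np.tan(np.radians(p["vfov"])/2)
def save(p,n): cv2.imwrite("pics/"+n,cv2.cvtColor(p["img"],cv2.COLOR_RGB2BGR))
def cloud(p):
    z=p["z_map"]; v,u=np.mgrid[0:480,0:640]; F=f(p)
    c=np.stack([(u-p["cx"])/F*z,(v-p["cy"])/F*z,z],-1)
    return (c-p["t"])@p["R"]   # R^T (c-t)
def proj(p,X):
    c=p["R"]@np.array(X)+p["t"]; return f(p)*c[0]/c[2]+p["cx"],f(p)*c[1]/c[2]+p["cy"]
E
python3 - <<'E'
from h import *
for n in["top","side"]:
    p=read_camera(n); save(p,n+"1.png")
    print(n,p["vfov"],p["cx"],p["cy"],np.round(p["t"],3).tolist(),np.round(p["R"],3).tolist())
    C=cloud(p)
    for th in["bottle","turntable","knob","jar_a","empty_seat","pump","brush","wash_bottle"]:
        for d in silhouettes(p,th)[:4]:
            m=d["mask"]&(p["z_map"]>0); q=C[m]
            if len(q): print(th,round(d["conf"],2),np.round(d["box"]),np.round(np.median(q,0),3),np.round(q.min(0),3),np.round(q.max(0),3))
s=get_state();print(s)
E
```

```text
top 51.64904099311028 308.9256456271935 247.05379258876525 [-0.039, 0.494, 0.979] [[-0.006, -1.0, 0.002], [-0.986, 0.006, -0.165], [0.165, -0.003, -0.986]]
bottle 0.87 [170. 289.  41.  35.] [0.403 0.227 0.083] [ 0.375  0.208 -0.004] [0.444 0.296 0.122]
bottle 0.85 [170. 344.  41.  28.] [0.303 0.222 0.085] [0.274 0.204 0.004] [0.331 0.259 0.122]
bottle 0.78 [116. 292.  44.  31.] [0.4   0.329 0.084] [0.374 0.314 0.005] [0.432 0.365 0.121]
bottle 0.66 [120. 243.  50.  33.] [0.499 0.33  0.082] [ 0.474  0.314 -0.   ] [0.534 0.368 0.122]
turntable 0.97 [291. 224. 137. 128.] [ 0.543 -0.003  0.034] [ 0.412 -0.15   0.001] [0.69  0.129 0.127]
knob 0.63 [239. 192.  13.  16.] [0.591 0.094 0.12 ] [0.584 0.085 0.069] [0.606 0.107 0.127]
jar_a 0.95 [286. 174.  37.  44.] [ 0.625 -0.001  0.13 ] [ 0.602 -0.031  0.002] [0.711 0.034 0.137]
jar_a 0.68 [332. 231.  35.  39.] [ 0.511 -0.087  0.13 ] [ 0.486 -0.126  0.03 ] [ 0.547 -0.056  0.136]
empty_seat 0.75 [294. 223. 138. 128.] [ 0.542 -0.003  0.034] [ 0.414 -0.153  0.001] [0.686 0.127 0.127]
pump 0.86 [142. 164.  72.  53.] [0.668 0.31  0.049] [ 0.619  0
[... 1687 characters left out ...]
0.195]
{'clock': 0.9, 'joint_pos': array([1.02841639e+00, 3.13160053e-01, 4.60975913e-02, 1.30362827e+00,
       1.30419477e-05, 1.43123888e+00]), 'qvel': array([ 2.49136508e-03, -6.91721198e-05, -9.71552506e-04, -5.88463326e-05,
       -1.56773176e-03,  1.04397764e-03]), 'tau': array([ 6.24688018e-04, -4.80444682e+01,  2.98817611e+01, -5.71909811e-05,
       -1.82141184e-04,  8.56850164e-07]), 'tcp_pos': array([0.2254067 , 0.52900741, 0.23134494]), 'orientation': array([1.15105570e-05, 2.00052247e-01, 9.79785229e-01, 5.19404087e-05]), 'wrist_force': array([-0.13030838,  0.86392003, -0.06373654]), 'ft_torque': array([-0.01870309, -0.03099103,  0.00390713]), 'finger_gap': 0.08545225217610351}
```

```bash
python3 - <<'E'
import cv2
a=cv2.imread("pics/top1.png");cv2.imwrite("pics/t1.png",cv2.resize(a[130:390,60:400],None,fx=2.3,fy=2.3))
a=cv2.imread("pics/side1.png");cv2.imwrite("pics/s1.png",cv2.resize(a[130:310,170:430],None,fx=3,fy=3))
E
```

```text
(no output)
```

View pics/t1.png

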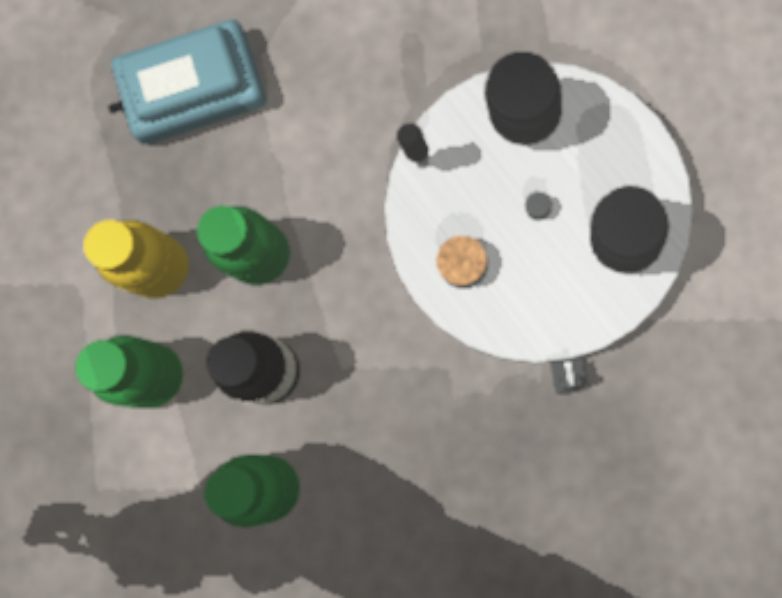

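View pics/s1.png

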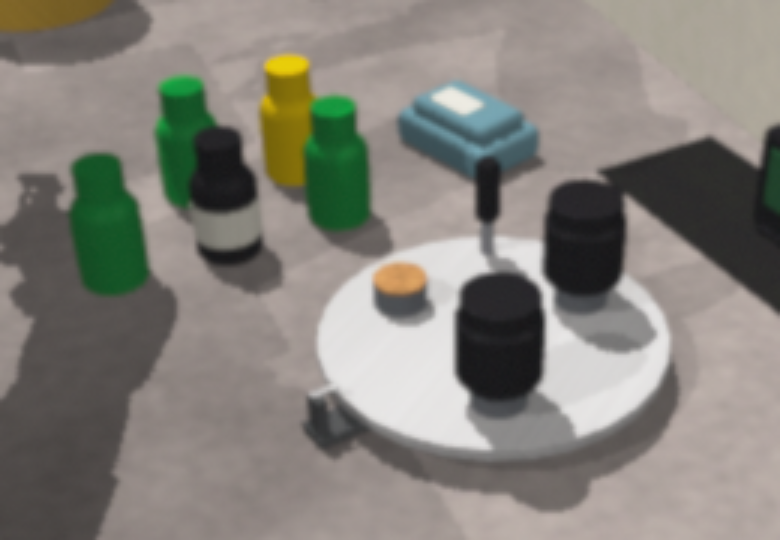

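The black bottle with the pale band stands at about (166, 289) in the top picture. The cork seat is at about (261, 243), the knob at (240, 192) and the pointer at (307, 292). Next I'll measure these precisely.

```bash
cat > meas.py <<'E'
from h import *
from scipy.optimize import least_squares
def circ(q,r=None):
    # robust circle fit in xy
    c0=np.median(q[:,:2],0)
    g=lambda x: np.hypot(q[:,0]-x[0],q[:,1]-x[1])-(x[2] if r is None else r)
    s=least_squares(g,[*c0,0.03] if r is None else c0,loss="soft_l1",f_scale=.002);return s.x
def plane(p,z):
    v,u=np.mgrid[0:480,0:640];F=f(p);d=np.stack([(u-p["cx"])/F,(v-p["cy"])/F,np.ones_like(u)],-1)@p["R"]
    o=-p["R"].T@p["t"]; return o+d*((z-o[2])/d[...,2])[...,None]
E
python3 - <<'E'
from meas import *
for n in["top","side"]:
    p=read_camera(n);C=cloud(p);im=p["img"].astype(int);r,g,b=im[...,0],im[...,1],im[...,2]
    print(n)
    dark=(im.max(-1)<85)
    # cork by colour on plane z=.057
    m=(r-b>60)&(r>120); P=plane(p,.057)
    m&=(abs(P[...,0]-.51)<.06)&(abs(P[...,1]-.07)<.06)
    (cx,cy),(w,h),a=cv2.minAreaRect(np.argwhere(m)[:,::-1].astype(np.float32))
    q=P[m];print("cork",m.sum(),(q.min(0)+q.max(0))/2,q.mean(0),np.ptp(q,0))
    # disc
    hi=(abs(C[...,2]-.032)<.005)&(im.min(-1)>150)&(abs(C[...,0]-.55)<.2)&(abs(C[...,1])<.2)
    Pd=plane(p,.032)
    ring=hi.astype(np.uint8); cs,_=cv2.findContours(ring,0,2); c=max(cs,key=cv2.contourArea)
    hull=cv2.convexHull(c)[:,0]; q=Pd[hull[:,1],hull[:,0]]; print("disc",circ(q),len(q))
    # tops: bottle, knob, jars, hub
    for nm,x0,z,R in[("bottle",(.403,.232),.115,.03),("knob",(.592,.095),.122,.02),("j1",(.625,0),.129,.045),("j2",(.51,-.088),.129,.045),("hub",(.545,0),.05,.02)]:
        m=(abs(C[...,2]-z)<.007)&(np.hypot(C[...,0]-x0[0],C[...,1]-x0[1])<R)
        q=C[m]
        P=plane(p,z);q2=P[m]
        if len(q):print(nm,len(q),"mid",((q2.min(0)+q2.max(0))/2)[:2].round(4),"mean",q2.mean(0)[:2].round(4),np.ptp(q2,0)[:2].round(3),"zmed",np.median(q[:,2]).round(4))
    # pointer
    m=(C[...,2]>.035)&(C[...,2]<.06)&(np.hypot(C[...,0]-.39,C[...,1]+.02)<.05)
    q=C[m]; print("pointer",len(q),q.mean(0),q.min(0),q.max(0))
E
```

```text
top
cork 349 [0.50015657 0.05701831 0.057     ] [0.50047042 0.05669639 0.057     ] [4.12313315e-02 4.06373912e-02 2.22044605e-16]
disc [ 0.55140347 -0.00977965  0.13925108] 45
bottle 405 mid [0.407  0.2375] mean [0.4065 0.2376] [0.041 0.043] zmed 0.1169
knob 95 mid [0.5937 0.0962] mean [0.5944 0.0958] [0.022 0.019] zmed 0.123
j1 747 mid [0.6342 0.0014] mean [0.6346 0.0011] [0.06  0.058] zmed 0.1309
j2 778 mid [ 0.5184 -0.0886] mean [ 0.5184 -0.0882] [0.06  0.059] zmed 0.1309
hub 95 mid [ 0.5501 -0.0097] mean [ 0.5501 -0.0089] [0.023 0.021] zmed 0.0516
pointer 156 [ 0.41451139 -0.02682128  0.039081  ] [ 0.3890053  -0.05621499  0.03501374] [0.43896947 0.02139113 0.04913875]
side
cork 147 [0.4978779  0.05332357 0.057     ] [0.49817046 0.053126   0.057     ] [4.15345343e-02 4.31846380e-02 2.22044605e-16]
disc [ 0.54810788 -0.01357923  0.13815087] 25
bottle 132 mid [0.4037 0.2299] mean [0.4039 0.2296] [0.041 0.05 ] zmed 0.1138
knob 41 mid [0.5897 0.087 ] mean [0.5903 0.0873] [0.022 0.027] zmed 0.1194
j1 317 mid [ 0.6307 -0.0069] mean [ 0.6308 -0.0071] [0.061 0.068] zmed 0.1278
j2 412 mid [ 0.5153 -0.0949] mean [ 0.5155 -0.0958] [0.06  0.065] zmed 0.1278
pointer 46 [ 0.39614997 -0.04150939  0.04060175] [ 0.38753286 -0.04797819  0.03515936] [ 0.40955744 -0.03043388  0.04438822]
```

```bash
python3 - <<'E'
import cv2
a=cv2.imread("pics/top1.png");cv2.imwrite("pics/t2.png",cv2.resize(a[270:310,280:340],None,fx=10,fy=10,interpolation=cv2.INTER_NEAREST))
E
```

```text
(no output)
```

View pics/t2.png

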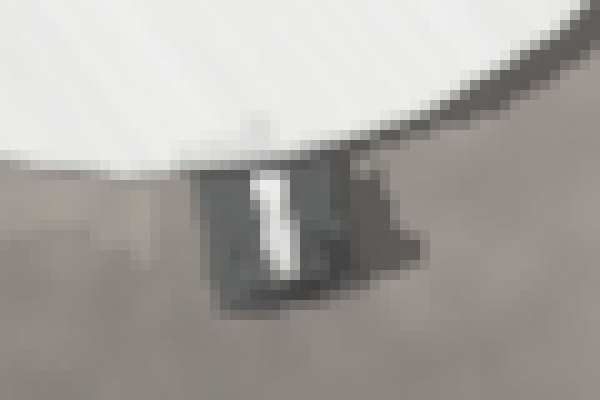

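Emit:
{"method": "send_rows", "body": {"deltas": [[[1,-1.5,1,0,0,0],[3,-5,2,0,0,0],[5.5,-9,3,0,0,0],[8,-13,4,0,0,0],[10.5,-17,5,0,0,0],[13,-21,5,0,0,0],[15.5,-25,5,0,0,0],[17,-28,5,0,0,0],[18,-29.4,5,0,0,0],[18,-29.4,5,0,0,0],[18,-29.4,5,0,0,0]]], "jaw": 1}}

```text
clock: 2.1
tcp_pos: [0.4055, 0.2344, 0.2818]
orientation: [0.0, 0.201, 0.98, 0.0]
wrist_force: [0.2, -0.1, -0.3]
finger_gap: 0.0856
```

```bash
cat >> meas.py <<'E'
from scipy.spatial.transform import Rotation as Ro
def wrist():
    s=get_state(); p=read_camera("wrist"); H=np.array(p["hand_eye"]); q=s["orientation"]
    Rt=Ro.from_quat([q[1],q[2],q[3],q[0]]).as_matrix()
    Rc=Rt@H[:3,:3]; tc=Rt@H[:3,3]+s["tcp_pos"]
    p["R"]=Rc.T; p["t"]=-Rc.T@tc; p["tc"]=tc
    return s,p
E
python3 - <<'E'
from meas import *
s,p=wrist(); save(p,"w1.png"); print(s["clock"],s["tcp_pos"],np.round(p["hand_eye"],4).tolist(),p["tc"],p["vfov"])
C=cloud(p)
for d in silhouettes(p,"bottle"): 
    m=d["mask"]&(p["z_map"]>0);q=C[m];print(d["conf"],d["box"],np.median(q,0),q.max(0))
t=read_camera("top");save(t,"t3.png")
E
```

```text
2.1 [0.40546778 0.23440703 0.28182652] [[0.0003, -0.9544, -0.2987, 0.0756], [1.0, -0.0, 0.001, 0.0009], [-0.0009, -0.2987, 0.9544, -0.144], [0.0, 0.0, 0.0, 1.0]] [0.33630614 0.26494079 0.4258301 ] 71.34943453150784
0.94 [444.3, 250.0, 77.2, 69.3] [0.49162806 0.33896019 0.08411949] [0.54883872 0.39571901 0.11902953]
0.89 [368.7, 288.9, 55.6, 79.1] [0.50198527 0.25256606 0.08363059] [0.61322571 0.28458826 0.11889052]
0.81 [414.5, 169.1, 78.3, 59.5] [0.39803078 0.33677737 0.10546937] [0.45917199 0.39831651 0.11882327]
0.7 [324.1, 210.9, 56.4, 64.3] [0.39943361 0.24143936 0.11519037] [0.45925069 0.26818652 0.1186688 ]
0.58 [281.3, 118.7, 63.6, 68.7] [0.30666408 0.23907039 0.11575418] [0.33375096 0.26554696 0.11888685]
```

View pics/w1.png

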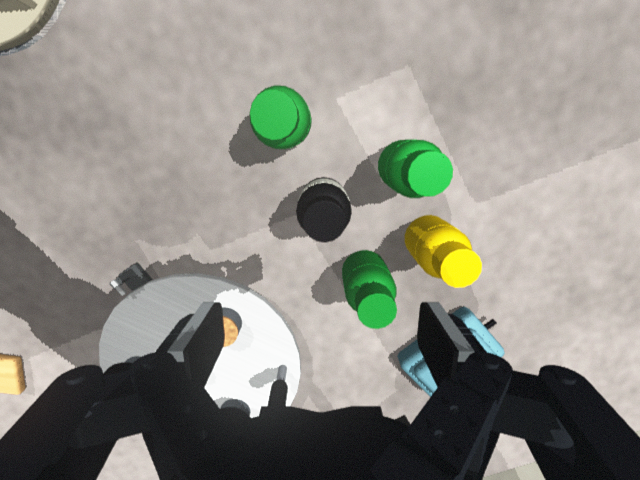

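View pics/t3.png

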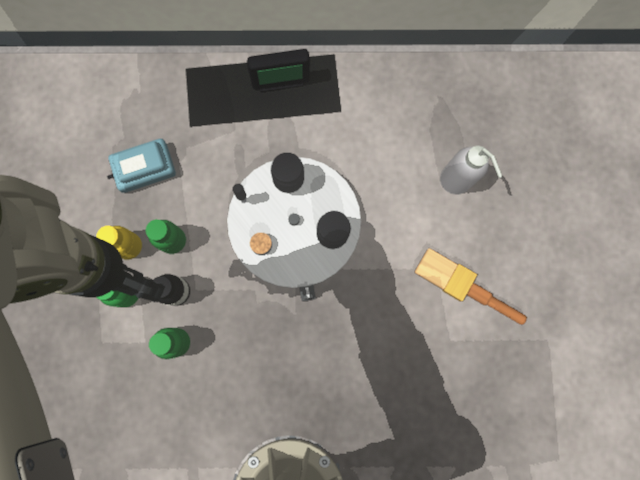

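```bash
cat >> meas.py <<'E'
def topfit(p,x0,z,R,tol=.006,zc=None,dark=True):
    """top disc in the plane z; returns mid in plane, from convex hull circle"""
    C=cloud(p);im=p["img"].max(-1)
    zm=C[...,2]
    m=(np.hypot(C[...,0]-x0[0],C[...,1]-x0[1])<R)&(abs(zm-z)<.012)
    if dark:m&=im<90
    zt=np.percentile(zm[m],90); m&=abs(zm-zt+.001)<.004
    n,l,st,_=cv2.connectedComponentsWithStats(m.astype(np.uint8)); k=1+np.argmax(st[1:,4]); m=l==k
    P=plane(p,zt)[m]; (c,r)=cv2.minEnclosingCircle(P[:,:2].astype(np.float32))
    return np.round(P.mean(0),4),np.round(c,4),round(r,4),int(m.sum()),round(zt,4)
E
python3 - <<'E'
from meas import *
s,p=wrist()
print(topfit(p,(.403,.237),.115,.035))
print("cloudtop greens",topfit(p,(.306,.239),.115,.035,dark=False))
im=p["img"].astype(int);P=plane(p,.057)
m=(im[...,0]-im[...,2]>60)&(abs(P[...,0]-.5)<.05)&(abs(P[...,1]-.057)<.05);print("cork part",P[m].min(0),P[m].max(0))
t=read_camera("top")
for x in[(.304,.232)]:print("top green",topfit(t,x,.115,.035,dark=False))
d=read_camera("side"); print("side green",topfit(d,(.304,.232),.115,.035,dark=False))
print("side blk",topfit(d,(.404,.232),.115,.035,dark=False))
E
```

```text
(array([0.4069, 0.2388, 0.1174]), array([0.4075, 0.2387]), 0.0208, 1413, np.float64(0.1174))
cloudtop greens (array([0.3033, 0.2354, 0.1174]), array([0.3035, 0.2352]), 0.0208, 1899, np.float64(0.1174))
cork part [0.48568681 0.05219665 0.057     ] [0.52299906 0.07922569 0.057     ]
top green (array([0.3017, 0.2342, 0.1189]), array([0.3022, 0.2339]), 0.0211, 396, np.float64(0.1189))
side green (array([0.2998, 0.2278, 0.115 ]), array([0.2994, 0.2278]), 0.0235, 127, np.float64(0.115))
side blk (array([0.4043, 0.2312, 0.1153]), array([0.4047, 0.23  ]), 0.0248, 118, np.float64(0.1153))
```

Emit:
{"method": "send_rows", "body": {"deltas": [[[0.1,0.2,-2,0,0,0],[0.15,0.4,-5,0,0,0],[0.15,0.4,-8.5,0,0,0],[0.15,0.4,-12,0,0,0],[0.15,0.4,-15,0,0,0],[0.15,0.4,-17.5,0,0,0],[0.15,0.4,-19,0,0,0],[0.15,0.4,-19.9,0,0,0],[0.15,0.4,-19.9,0,0,0],[0.15,0.4,-19.9,0,0,0]]]}}

```text
clock: 3.4
tcp_pos: [0.4072, 0.2394, 0.0829]
orientation: [0.0, 0.2, 0.98, 0.0]
wrist_force: [0.2, 0.4, -0.6]
finger_gap: 0.0857
```

Emit:
{"method": "send_rows", "body": {"deltas": [[[0,0,0,0,0,0],[0,0,0,0,0,0],[0,0,0,0,0,0],[0,0,0,0,0,0],[0,0,0,0,0,0],[0,0,0,0,0,0],[0,0,0,0,0,0],[0,0,0,0,0,0]]], "jaw": -1, "force": 40}}

```text
clock: 4.2
tcp_pos: [0.4075, 0.239, 0.0832]
orientation: [0.001, 0.2, 0.98, 0.0]
wrist_force: [-0.9, -1.9, 6.4]
finger_gap: 0.0408
```

```bash
python3 - <<'E'
from meas import *
s,p=wrist(); save(p,"w2.png"); print(s["clock"],s["tcp_pos"],s["finger_gap"],s["wrist_force"])
d=read_camera("side");cv2.imwrite("pics/s2.png",cv2.cvtColor(cv2.resize(d["img"][120:300,170:410],None,fx=3,fy=3),4))
E
```

```text
4.2 [0.40745178 0.2389616  0.08315486] 0.040830016067830696 [-0.88062245 -1.94299371  6.38687873]
```

View pics/s2.png

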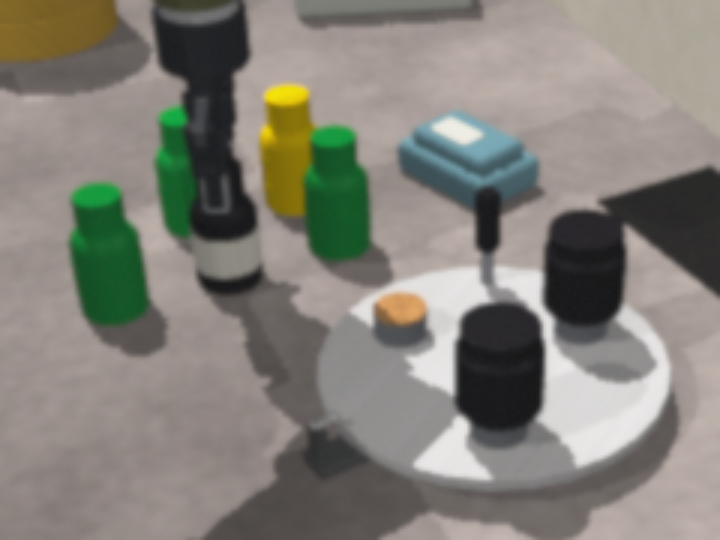

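View pics/w2.png

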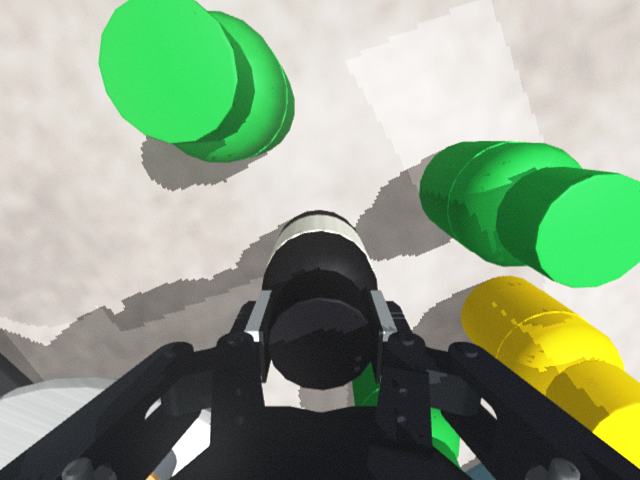

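The bottle is gripped: the gap is 40.8 mm and the cap sits between the pads at (322, 343). I'll lift it and look at the carousel with the wrist camera.

Emit:
{"method": "send_rows", "body": {"deltas": [[[0,0,1,0,0,0],[0,0,3.5,0,0,0],[0,0,7,0,0,0],[0,-0.5,11,0,0,0],[1.5,-2,15,0,0,0],[4,-5,18.5,0,0,0],[7,-8.5,21,0,0,0],[10,-12,22,0,0,0],[13,-15.5,22,0,0,0],[16,-19,22,0,0,0],[18.5,-22,22,0,0,0],[20,-24,22,0,0,0]]]}}

```text
clock: 5.5
tcp_pos: [0.6083, -0.0035, 0.3019]
orientation: [-0.0, 0.201, 0.98, -0.0]
wrist_force: [0.3, 1.6, -1.4]
finger_gap: 0.041
```

Emit:
{"method": "send_rows", "body": {"deltas": [[[0,0,0,0,0,0],[0,0,0,0,0,0],[0,0,0,0,0,0]]]}}

```text
clock: 5.8
tcp_pos: [0.6062, -0.0002, 0.3025]
orientation: [-0.0, 0.2, 0.98, 0.0]
wrist_force: [-0.1, 0.4, -0.9]
finger_gap: 0.0409
```

```bash
python3 - <<'E'
from meas import *
s,p=wrist(); save(p,"w3.png"); print(s["clock"],s["tcp_pos"],s["finger_gap"],s["wrist_force"])
im=p["img"].astype(int);P=plane(p,.057)
m=(im[...,0]-im[...,2]>60)&(abs(P[...,0]-.5)<.05)&(abs(P[...,1]-.057)<.05)
q=P[m];print("cork",m.sum(),(q.min(0)+q.max(0))/2,q.mean(0),np.ptp(q,0), cv2.minEnclosingCircle(q[:,:2].astype(np.float32)))
print(proj(p,(.5,.057,.057)),proj(p,(.55,-.01,.05)),proj(p,(.39,-.04,.044)))
t=read_camera("top"); print("bottle in hand? ",s["tcp_pos"])
save(t,"t4.png")
E
```

```text
5.8 [ 6.06215046e-01 -1.97086773e-04  3.02537465e-01] 0.04090367551012424 [-0.09752322  0.43548075 -0.8658402 ]
cork 1410 [0.50132614 0.0574011  0.057     ] [0.50088694 0.05741099 0.057     ] [4.33127328e-02 4.31084514e-02 1.11022302e-16] ((0.5011515617370605, 0.057132475078105927), 0.02200789749622345)
(np.float64(329.4728246824879), np.float64(94.14851706928275)) (np.float64(292.40937617698916), np.float64(162.72034134584464)) (np.float64(203.98619552320724), np.float64(30.351351253395848))
bottle in hand?  [ 6.06215046e-01 -1.97086773e-04  3.02537465e-01]
```

View pics/w3.png

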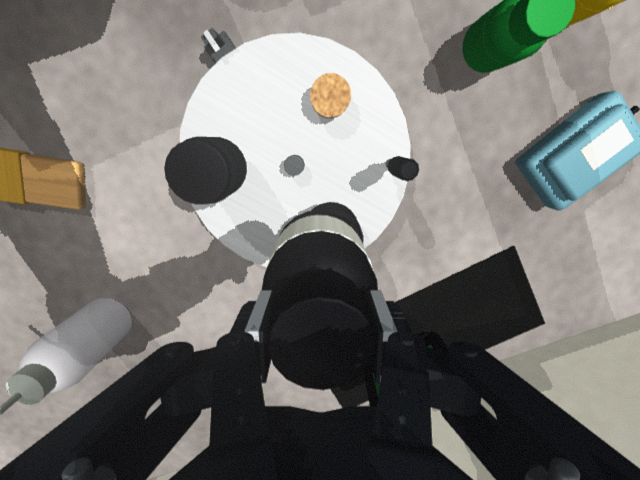

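The cork is fully in view at (330, 95), the hub at (292, 165), the knob at (404, 167) and the pointer tab at (211, 40). Next: the held bottle's position relative to the tool, plus the carousel geometry.

```bash
python3 - <<'E'
from meas import *
s,p=wrist(); C=cloud(p); im=p["img"].astype(int)
# cap: dark comp with z ~ .334
t=s["tcp_pos"]
for z in(.334,):
    m=(abs(C[...,2]-z)<.006)&(np.hypot(C[...,0]-t[0],C[...,1]-t[1])<.05)
    print("cap px",m.sum(),np.argwhere(m).min(0),np.argwhere(m).max(0),np.median(C[m],0))
    n,l,st,_=cv2.connectedComponentsWithStats(m.astype(np.uint8));k=1+np.argmax(st[1:,4]);m=l==k
    P=plane(p,np.median(C[...,2][m]))[m];print("cap",P.mean(0)-t,np.ptp(P,0),cv2.minEnclosingCircle(P[:,:2].astype(np.float32)))
    cv2.imwrite("pics/cap.png",m.astype(np.uint8)*255)
for nm,x,z,R in[("hub",(.55,-.01),.05,.02),("knob",(.594,.096),.122,.025),("j2",(.518,-.088),.129,.04)]:
    print(nm,topfit(p,x,z,R,dark=False))
hi=(im.min(-1)>150).astype(np.uint8)
P=plane(p,.044)
m=(im.min(-1)>190)&(np.hypot(P[...,0]-.4,P[...,1]+.04)<.03)
q=P[m];uv=np.argwhere(m);print("tab px",m.sum(),uv.min(0),uv.max(0));print("tab",q.mean(0))
q=np.c_[q[:,0],q[:,1]];print(q.mean(0),np.linalg.svd(q-q.mean(0))[2][0])
cv2.imwrite("pics/w4.png",cv2.cvtColor(cv2.resize(p["img"][20:80,180:260].copy(),None,fx=8,fy=8,interpolation=0),4))
# disc fit
Pd=plane(p,.032); m=((im.min(-1)>140)&(np.hypot(Pd[...,0]-.55,Pd[...,1]+.01)<.16)).astype(np.uint8)
c=max(cv2.findContours(m,0,1)[0],key=cv2.contourArea)[:,0]; q=Pd[c[:,1],c[:,0]]
r=np.hypot(q[:,0]-.551,q[:,1]+.01); q=q[(r>.133)&(r<.147)]; print("disc",circ(q),len(q))
E
```

```text
cap px 9865 [287 230] [390 411] [0.60485324 0.00202948 0.33623881]
cap [-0.0020143   0.00205918  0.03341395] [0.04462144 0.06318916 0.        ] ((0.6014221906661987, 0.003395414911210537), 0.034320663660764694)
hub (array([ 0.553 , -0.0096,  0.0523]), array([ 0.5532, -0.0097]), 0.0119, 328, np.float64(0.0523))
knob (array([0.5961, 0.0952, 0.1243]), array([0.5962, 0.0949]), 0.0106, 368, np.float64(0.1243))
j2 (array([ 0.5203, -0.0871,  0.1313]), array([ 0.5212, -0.0872]), 0.0301, 3260, np.float64(0.1313))
tab px 356 [ 30 204] [ 71 236]
tab [ 0.41721001 -0.03573596  0.044     ]
[ 0.41721001 -0.03573596] [0.99905473 0.04347018]
disc [ 0.55165854 -0.00755055  0.1412948 ] 181
```

View pics/w4.png

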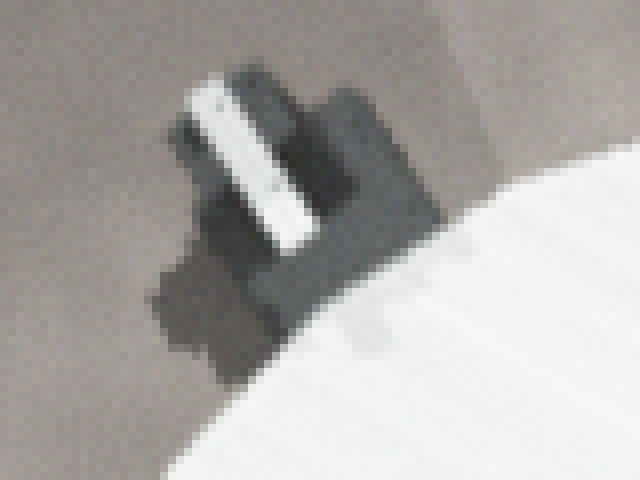

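View pics/cap.png

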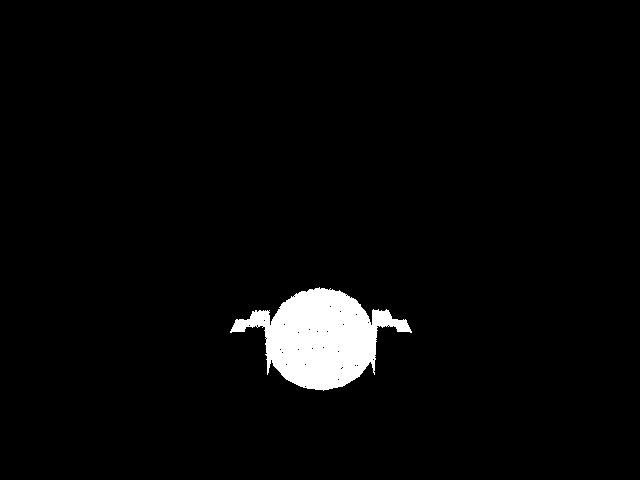

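```bash
python3 - <<'E'
from meas import *
s,p=wrist(); C=cloud(p); t=s["tcp_pos"]
m=(abs(C[...,2]-.336)<.004); m=cv2.morphologyEx(m.astype(np.uint8),cv2.MORPH_OPEN,np.ones((25,25)))
n,l,st,_=cv2.connectedComponentsWithStats(m);k=1+np.argmax(st[1:,4]);m=l==k
for z in(.3343,.336):
    P=plane(p,z)[m];print("cap",P.mean(0)-t,np.ptp(P,0),m.sum(),cv2.minEnclosingCircle(P[:,:2].astype(np.float32)))
def pt(u,v,z):
    P=plane(p,z);return P[int(round(v)),int(round(u))]
for z in(.046,.05):
    a,b=pt(205.6,30,z),pt(217.2,50.4,z);print(a,b,np.degrees(np.arctan2(*(a-b)[1::-1])), "perp tab dir; axis line:",np.degrees(np.arctan2(*((a+b)/2-[.552,-.0095,0])[1::-1])),np.linalg.norm(((a+b)/2-[.552,-.0095,0])[:2]))
print(C[28:52:4,204:220:3,2].round(3))
E
```

```text
cap [-0.00014374 -0.00231128  0.03145392] [0.03547188 0.03824378 0.        ] 4641 ((0.6064330339431763, -0.001162622356787324), 0.01943744346499443)
cap [-0.00118766 -0.00181784  0.03315392] [0.03493606 0.03766609 0.        ] 4641 ((0.605385959148407, -0.0006847463664598763), 0.019145237281918526)
[ 0.39164883 -0.03750888  0.046     ] [ 0.41260464 -0.0357491   0.046     ] -175.1998145238197 perp tab dir; axis line: -169.73982403652275 0.1523088234576092
[ 0.39310036 -0.0368305   0.05      ] [ 0.41384705 -0.03508828  0.05      ] -175.19981452381967 perp tab dir; axis line: -169.89894282356786 0.15086470358206638
[[ 0.001  0.002 -0.     0.001  0.002  0.002]
 [ 0.045  0.046  0.041  0.042  0.028  0.001]
 [ 0.041  0.047  0.046  0.041  0.042  0.022]
 [ 0.04   0.041  0.045  0.045  0.034  0.029]
 [ 0.001  0.04   0.045  0.045  0.045  0.02 ]
 [ 0.001  0.012  0.028  0.045  0.046  0.043]]
```

```bash
python3 - <<'E'
from meas import *
s,p=wrist(); C=cloud(p); t=s["tcp_pos"]
m=(abs(C[...,2]-.336)<.005)
m[:, :262]=0;m[:,380:]=0
m=cv2.morphologyEx(m.astype(np.uint8),cv2.MORPH_CLOSE,np.ones((5,5)));m=cv2.morphologyEx(m,cv2.MORPH_OPEN,cv2.getStructuringElement(2,(61,61)))
c=max(cv2.findContours(m,0,1)[0],key=cv2.contourArea)[:,0]; print(c.min(0),c.max(0),p["cx"],p["cy"])
P=plane(p,.336);q=P[c[:,1],c[:,0]];x=circ(q);print(x-np.r_[t[:2],0])
a=np.array([.392,.92]);print("along jaw",(x[:2]-t[:2])@a,"perp",(x[:2]-t[:2])@[-.92,.392])
# pad symmetric? project TCP-line point at cap height
print(proj(p,(t[0],t[1],.334)),proj(p,(t[0],t[1],.3025)))
# bottle lower band lean: visible body edges per row
im=p["img"].max(-1)
E
```

```text
[265 291] [376 389] 320.4077751148942 242.12913607609897
[8.76653087e-05 1.10664955e-03 2.12673964e-02]
along jaw 0.0010524823836869997 perp 0.00035315453819071704
(np.float64(317.70886586660384), np.float64(340.6825484751481)) (np.float64(318.13443016074484), np.float64(302.5680257576565))
```

Emit:
{"method": "send_rows", "body": {"deltas": [[[-1,0.5,0,0,0,0],[-3,1.6,0,0,0,0],[-5.5,3,0,0,0,0],[-8,4.4,-1,0,0,0],[-10,5.4,-3,0,0,0],[-10.6,5.7,-6,0,0,0],[-10.6,5.7,-9,0,0,0],[-10.6,5.7,-12,0,0,0],[-10.6,5.7,-14,0,0,0],[-10.6,5.7,-15,0,0,0],[-10.6,5.7,-15,0,0,0],[-10.6,5.7,-15,0,0,0]]]}}

```text
clock: 7.25
tcp_pos: [0.5015, 0.0561, 0.1533]
orientation: [0.001, 0.2, 0.98, 0.0]
wrist_force: [-0.1, 0.6, -0.9]
finger_gap: 0.0411
```

```bash
python3 - <<'E'
from meas import *
s,p=wrist(); save(p,"w5.png"); print(s["clock"],s["tcp_pos"],s["finger_gap"],s["wrist_force"])
d=read_camera("side");cv2.imwrite("pics/s5.png",cv2.cvtColor(cv2.resize(d["img"][150:290,260:420],None,fx=4.5,fy=4.2),4))
E
```

```text
7.25 [0.5014691  0.05613601 0.1532757 ] 0.0410623309411828 [-0.05973483  0.58582222 -0.90641461]
```

View pics/s5.png

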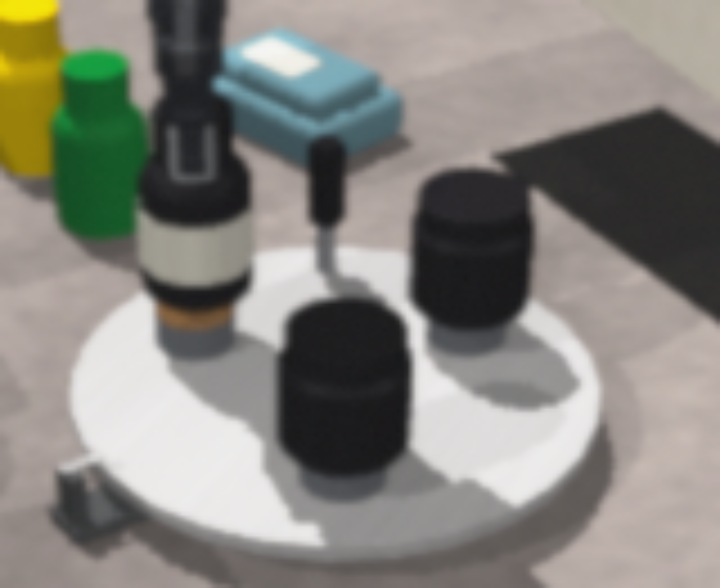

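The bottle hovers over the seat. In the side view its body spans columns 138–252 and the pedestal 157–235, so they share a centre line. Now I'll lower it.

Emit:
{"method": "send_rows", "body": {"deltas": [[[0,0.05,-0.4,0,0,0],[0,0.05,-0.8,0,0,0],[0,0.05,-1.1,0,0,0],[0,0.05,-1.2,0,0,0],[0,0.05,-1.3,0,0,0],[0,0.05,-1.35,0,0,0],[0,0.05,-1.35,0,0,0]]]}}

```text
clock: 8.05
tcp_pos: [0.5018, 0.0567, 0.14]
orientation: [0.001, 0.2, 0.98, 0.001]
wrist_force: [-1.3, 0.2, 6.3]
finger_gap: 0.0405
```

Emit:
{"method": "send_rows", "body": {"deltas": [[[0,0,0,0,0,0],[0,0,0,0,0,0],[0,0,0,0,0,0],[0,0,0,0,0,0],[0,0,0,0,0,0],[0,0,0,0,0,0]]], "jaw": 1}}

```text
clock: 8.65
tcp_pos: [0.5009, 0.0565, 0.1387]
orientation: [-0.0, 0.2, 0.98, 0.0]
wrist_force: [-0.3, -0.2, 0.5]
finger_gap: 0.0857
```

Emit:
{"method": "send_rows", "body": {"deltas": [[[0,0,1,0,0,0],[0,0,3,0,0,0],[0,0,6,0,0,0],[0.5,0,9,0,0,0],[2,0,12,0,0,0],[5,-1,15,0,0,0],[9,-3,16,0,0,0],[11.5,-4.5,16,0,0,0],[12.5,-5,16,0,0,0],[12.5,-5,16,0,0,0],[12.5,-5,16,0,0,0],[12.5,-5,16,0,0,0]]]}}

```text
clock: 9.85
tcp_pos: [0.6251, 0.0071, 0.2993]
orientation: [-0.0, 0.2, 0.98, 0.0]
wrist_force: [-0.5, 1.1, 0.1]
finger_gap: 0.0859
```

```bash
python3 - <<'E'
from meas import *
s,p=wrist(); save(p,"w6.png"); print(s["clock"],s["tcp_pos"],s["finger_gap"],s["wrist_force"])
print("bottle top",topfit(p,(.501,.057),.172,.04),"knob",topfit(p,(.594,.096),.122,.025,dark=False),"hub",topfit(p,(.55,-.01),.05,.02,dark=False))
t=read_camera("top");save(t,"t6.png");print("top cam",topfit(t,(.501,.057),.172,.04),topfit(t,(.594,.096),.122,.025,dark=False))
d=read_camera("side");cv2.imwrite("pics/s6.png",cv2.cvtColor(cv2.resize(d["img"][150:290,260:420],None,fx=4.5,fy=4.2),4))
E
```

```text
9.85 [0.62509457 0.00708464 0.29929531] 0.08592379501151151 [-0.45533917  1.05636293  0.10811918]
bottle top (array([0.5029, 0.0558, 0.1744]), array([0.5032, 0.0556]), 0.0209, 2881, np.float64(0.1744)) knob (array([0.5976, 0.0948, 0.1243]), array([0.5975, 0.0947]), 0.0107, 388, np.float64(0.1243)) hub (array([ 0.5534, -0.0096,  0.0524]), array([ 0.5536, -0.0097]), 0.0118, 349, np.float64(0.0524))Traceback (most recent call last):
  File "<stdin>", line 4, in <module>
  File "meas.py", line 24, in topfit
    zt=np.percentile(zm[m],90); m&=abs(zm-zt+.001)<.004
    return _quantile_unchecked(
        a, q, axis, out, overwrite_input, method, keepdims, weights)
    return _ureduce(a,
                    func=_quantile_ureduce_func,
    ...<5 lines>...
                    overwrite_input=overwrite_input,
                    method=method)
    r = func(a, **kwargs)
    result = _quantile(arr,
                       quantiles=q,
    ...<2 lines>...
                       out=out,
                       weights=wgt)
    slices_having_nans = np.isnan(arr[-1, ...])
                                  ~~~^^^^^^^^^
IndexError: index -1 is out of bounds for axis 0 with size 0
```

View pics/w6.png

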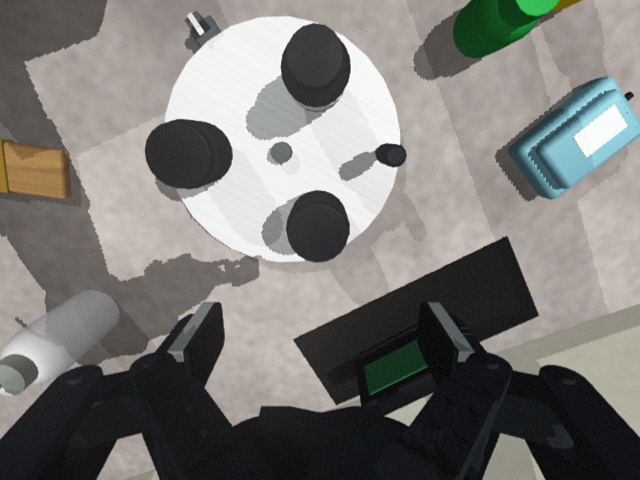

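```bash
python3 - <<'E'
from meas import *
t=read_camera("top");s,p=wrist();d=read_camera("side")
cv2.imwrite("pics/s6.png",cv2.cvtColor(cv2.resize(d["img"][150:290,260:420],None,fx=4.5,fy=4.2),4))
save(t,"t6.png")
for n,c in(("top",t),("wrist",p),("side",d)):
    im=c["img"].astype(int).min(-1);P=plane(c,.047);C=cloud(c)
    # hub circle at z .05 / disc rim
    Pd=plane(c,.032);m=((im>140)&(np.hypot(Pd[...,0]-.551,Pd[...,1]+.01)<.16)).astype(np.uint8)
    k=max(cv2.findContours(m,0,1)[0],key=cv2.contourArea)[:,0];q=Pd[k[:,1],k[:,0]];r=np.hypot(q[:,0]-.551,q[:,1]+.01);q=q[(r>.132)&(r<.15)];ax=circ(q,.140)
    # tab: bright, above .038, beyond disc
    r=np.hypot(P[...,0]-ax[0],P[...,1]-ax[1]);m=(im>150)&(C[...,2]>.036)&(abs(r-.155)<.02)&(np.hypot(P[...,0]-.395,P[...,1]+.037)<.03)
    q=P[m];print(n,"axis",ax,"tab",m.sum(),q.mean(0) if len(q) else "", np.degrees(np.arctan2(*(q.mean(0)[:2]-ax)[::-1])) if len(q) else "")
    m=(C[...,2]>.034)&(abs(C[...,2]-.042)<.009)&(abs(r-.158)<.02)&(np.hypot(P[...,0]-.395,P[...,1]+.037)<.03)
    q=plane(c,.044)[m];print("  post",m.sum(),q.mean(0),np.degrees(np.arctan2(*(q.mean(0)[:2]-ax)[::-1])),np.linalg.norm(q.mean(0)[:2]-ax))
E
```

```text
top axis [ 0.55289294 -0.00905019] tab 32 [ 0.40484932 -0.03756006  0.047     ] -169.09956716786633
  post 70 [ 0.40044316 -0.03650562  0.044     ] -169.7907578211712 0.1549023393696893
wrist axis [ 0.55078175 -0.01072423] tab 139 [ 0.40244968 -0.03696886  0.047     ] -169.96640401790896
  post 282 [ 0.40036663 -0.03735342  0.044     ] -169.96049590621666 0.15275412123352572
side axis [ 0.54954628 -0.0123368 ] tab 22 [ 0.39824293 -0.04362511  0.047     ] -168.31637915498862
  post 48 [ 0.394675   -0.04603601  0.044     ] -167.72408466131267 0.15849526906932104
```

View pics/s6.png

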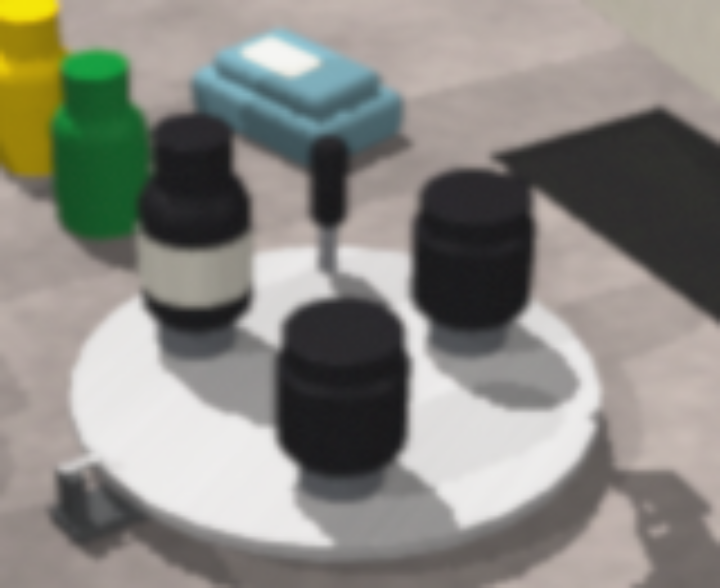

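View pics/t6.png

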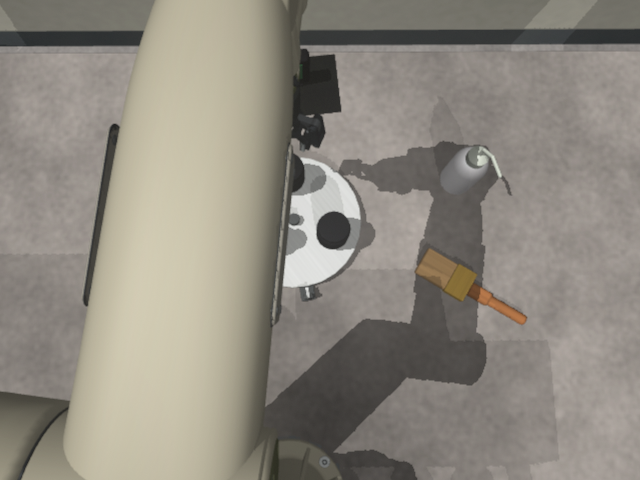

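The bottle stands upright on the seat. The front direction is about 190.4° and the seat's about 127.4°, so the carousel turns about +63°. I'll go over the knob, yaw the jaws by -58° and half-open them.

Emit:
{"method": "send_rows", "body": {"deltas": [[[-0.3,1,0,0,0,-7],[-0.6,2.5,0,0,0,-15],[-1.2,4,-1,0,0,-23],[-1.8,6,-2,0,0,-31],[-2.4,8,-3,0,0,-39],[-2.9,8.9,-5,0,0,-47],[-2.9,8.9,-7,0,0,-54],[-2.9,8.9,-9,0,0,-58],[-2.9,8.9,-11,0,0,-58],[-2.9,8.9,-12,0,0,-58],[-2.9,8.9,-12,0,0,-58],[-2.9,8.9,-12,0,0,-58]]], "jaw": 0}}

```text
clock: 11.3
tcp_pos: [0.5971, 0.0955, 0.1795]
orientation: [0.0, 0.65, 0.76, 0.0]
wrist_force: [-0.3, 0.4, 0.1]
finger_gap: 0.0427
```

```bash
python3 - <<'E'
from meas import *
s,p=wrist(); save(p,"w7.png"); print(s["clock"],s["tcp_pos"],s["orientation"],s["finger_gap"],s["wrist_force"],s["joint_pos"])
try: print("knob",topfit(p,(.596,.096),.122,.025,dark=False),"bottle",topfit(p,(.501,.057),.172,.04))
except Exception as e: print(e)
d=read_camera("side");save(d,"s7.png")
E
```

```text
11.3 [0.59714671 0.09553666 0.17950994] [2.61549106e-04 6.49939958e-01 7.59985474e-01 2.50862466e-04] 0.04273631687430766 [-0.34592658  0.36090556  0.13319514] [2.59558632e-02 3.88512006e-01 2.69530658e-02 1.20851292e+00
 2.25267687e-05 1.44096684e+00]
knob (array([0.5978, 0.0974, 0.1239]), array([0.5979, 0.0973]), 0.0105, 754, np.float64(0.1239)) bottle (array([0.5024, 0.0603, 0.1739]), array([0.5038, 0.0586]), 0.0223, 4029, np.float64(0.1739))
```

View pics/s7.png

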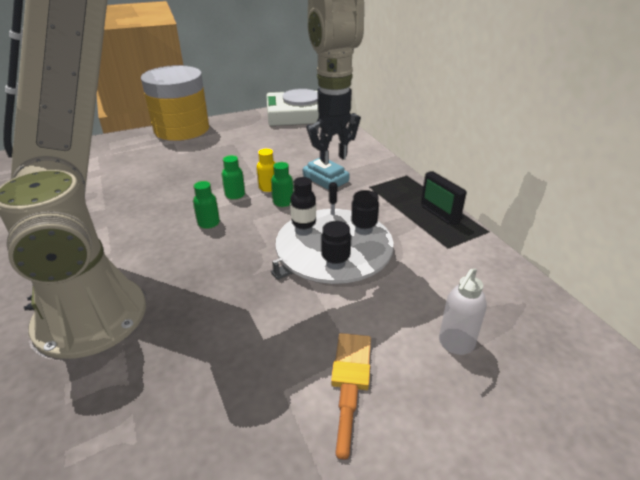

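View pics/w7.png

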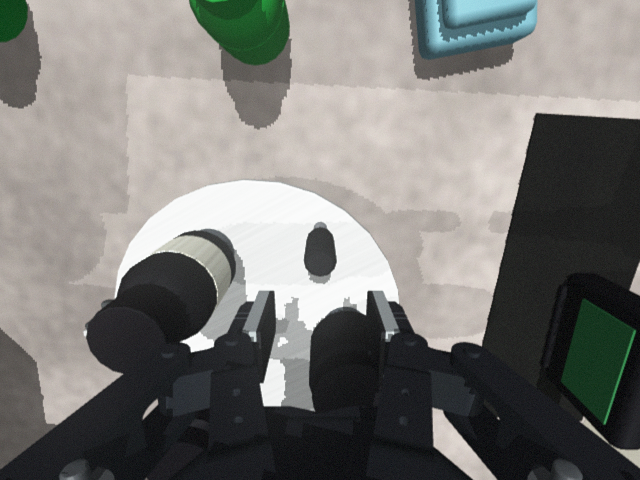

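Emit:
{"method": "send_rows", "body": {"deltas": [[[0,0.05,-1.5,0,0,0],[0,0.05,-3.5,0,0,0],[0,0.05,-5.5,0,0,0],[0,0.05,-7,0,0,0],[0,0.05,-8.3,0,0,0],[0,0.05,-9,0,0,0],[0,0.05,-9.2,0,0,0],[0,0.05,-9.2,0,0,0]]]}}

```text
clock: 12.2
tcp_pos: [0.5972, 0.096, 0.0872]
orientation: [0.0, 0.65, 0.76, 0.0]
wrist_force: [-0.2, 0.0, -0.2]
finger_gap: 0.0427
```

```bash
python3 - <<'E'
from meas import *
s,p=wrist(); save(p,"w8.png"); print(s["clock"],s["tcp_pos"],s["finger_gap"],s["wrist_force"])
E
```

```text
12.2 [0.59723887 0.09600439 0.08718338] 0.042711034455480745 [-0.21659065  0.03560788 -0.23253424]
```

View pics/w8.png

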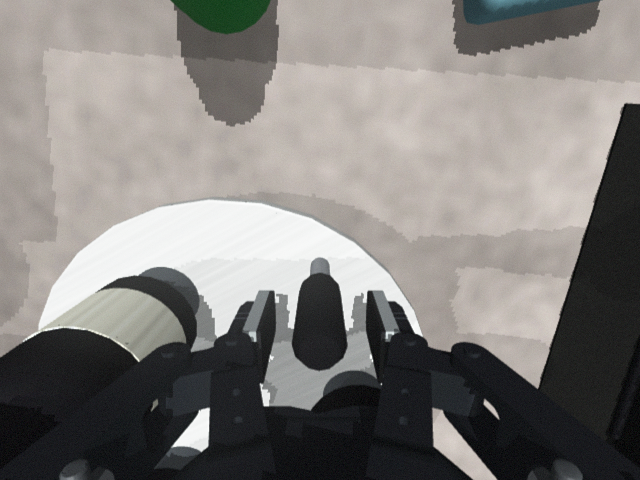

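The knob at (320, 320) is centred between the pads, so I'll close on it.

Emit:
{"method": "send_rows", "body": {"deltas": [[[0,0,0,0,0,0],[0,0,0,0,0,0],[0,0,0,0,0,0],[0,0,0,0,0,0],[0,0,0,0,0,0],[0,0,0,0,0,0]]], "jaw": -1, "force": 40}}

```text
clock: 12.85
tcp_pos: [0.5975, 0.0957, 0.0879]
orientation: [0.001, 0.65, 0.76, 0.0]
wrist_force: [-0.3, -1.9, 5.4]
finger_gap: 0.0204
```

```bash
python3 - <<'E'
from meas import *
s,p=wrist(); save(p,"w9.png"); print(s["clock"],s["tcp_pos"],s["finger_gap"],s["wrist_force"])
c=np.array([.552,-.0096]);k=s["tcp_pos"][:2];r=k-c;print(np.hypot(*r),np.degrees(np.arctan2(r[1],r[0])))
c=k-.115*r/np.hypot(*r); a0=np.arctan2(r[1],r[0])
# smooth profile 63 deg over 24 rows
n=28
for i in range(1,n+1):
    x=i/n;sx=x*x*x*(10-15*x+6*x*x) if 0 else (1-np.cos(np.pi*x))/2
    a=a0+np.radians(63)*sx;q=c+.115*np.array([np.cos(a),np.sin(a)])
    b=(i-1)//12
    print(i,(100*(q-k)).round(2),round(63*sx,1))
E
```

```text
12.85 [0.59753934 0.09573316 0.08785275] 0.020391328121071695 [-0.27409562 -1.92736303  5.39745192]
0.11475585161829979 66.61942388923674
1 [-0.04  0.02] 0.2
2 [-0.15  0.06] 0.8
3 [-0.33  0.14] 1.8
4 [-0.58  0.23] 3.1
5 [-0.9   0.35] 4.8
6 [-1.3   0.47] 6.9
7 [-1.75  0.6 ] 9.2
8 [-2.27  0.71] 11.9
9 [-2.84  0.81] 14.7
10 [-3.45  0.89] 17.8
11 [-4.11  0.94] 21.1
12 [-4.79  0.94] 24.5
13 [-5.48  0.91] 28.0
14 [-6.19  0.83] 31.5
15 [-6.89  0.71] 35.0
16 [-7.57  0.55] 38.5
17 [-8.22  0.35] 41.9
18 [-8.83  0.12] 45.2
19 [-9.4  -0.12] 48.3
20 [-9.92 -0.38] 51.1
21 [-10.38  -0.64] 53.8
22 [-10.78  -0.88] 56.1
23 [-11.13  -1.11] 58.2
24 [-11.4   -1.31] 59.9
25 [-11.62  -1.48] 61.2
26 [-11.77  -1.6 ] 62.2
27 [-11.87  -1.67] 62.8
28 [-11.9  -1.7] 63.0
```

Emit:
{"method": "send_rows", "body": {"deltas": [[[-0.04,0.02,0,0,0,0],[-0.15,0.06,0,0,0,0],[-0.33,0.14,0,0,0,0],[-0.58,0.23,0,0,0,0],[-0.9,0.35,0,0,0,0],[-1.3,0.47,0,0,0,0],[-1.75,0.6,0,0,0,0],[-2.27,0.71,0,0,0,0],[-2.84,0.81,0,0,0,0],[-3.45,0.89,0,0,0,0],[-4.11,0.94,0,0,0,0],[-4.79,0.94,0,0,0,0]]]}}

```text
clock: 14.1
tcp_pos: [0.5499, 0.1053, 0.0878]
orientation: [0.001, 0.65, 0.76, 0.001]
wrist_force: [0.3, -0.3, 5.9]
finger_gap: 0.0208
```

Emit:
{"method": "send_rows", "body": {"deltas": [[[-0.69,-0.03,0,0,0,0],[-1.4,-0.11,0,0,0,0],[-2.1,-0.23,0,0,0,0],[-2.78,-0.39,0,0,0,0],[-3.43,-0.59,0,0,0,0],[-4.04,-0.82,0,0,0,0],[-4.61,-1.06,0,0,0,0],[-5.13,-1.32,0,0,0,0],[-5.59,-1.58,0,0,0,0],[-5.99,-1.82,0,0,0,0],[-6.34,-2.05,0,0,0,0],[-6.61,-2.25,0,0,0,0]]]}}

```text
clock: 15.3
tcp_pos: [0.4838, 0.0832, 0.0878]
orientation: [0.001, 0.65, 0.76, 0.001]
wrist_force: [1.0, 0.6, 6.0]
finger_gap: 0.0204
```

Emit:
{"method": "send_rows", "body": {"deltas": [[[-0.22,-0.17,0,0,0,0],[-0.37,-0.29,0,0,0,0],[-0.47,-0.36,0,0,0,0],[-0.5,-0.39,0,0,0,0],[-0.5,-0.39,0,0,0,0],[-0.5,-0.39,0,0,0,0],[-0.5,-0.39,0,0,0,0]]]}}

```text
clock: 16.0
tcp_pos: [0.4788, 0.0794, 0.0878]
orientation: [0.001, 0.65, 0.76, 0.001]
wrist_force: [-0.5, 0.0, 5.9]
finger_gap: 0.0206
```

```bash
python3 - <<'E'
from meas import *
s,p=wrist(); save(p,"w10.png"); print(s["clock"],s["tcp_pos"],s["finger_gap"],s["wrist_force"])
t=read_camera("top");d=read_camera("side")
cv2.imwrite("pics/s10.png",cv2.cvtColor(cv2.resize(d["img"][150:290,260:420],None,fx=4.5,fy=4.2),4))
cv2.imwrite("pics/t10.png",cv2.cvtColor(cv2.resize(t["img"][140:310,200:400],None,fx=3.5,fy=3.5),4))
E
```

```text
16.0 [0.47876549 0.07938256 0.08776692] 0.020587178775693094 [-0.49127073  0.04542211  5.87991176]
```

View pics/s10.png

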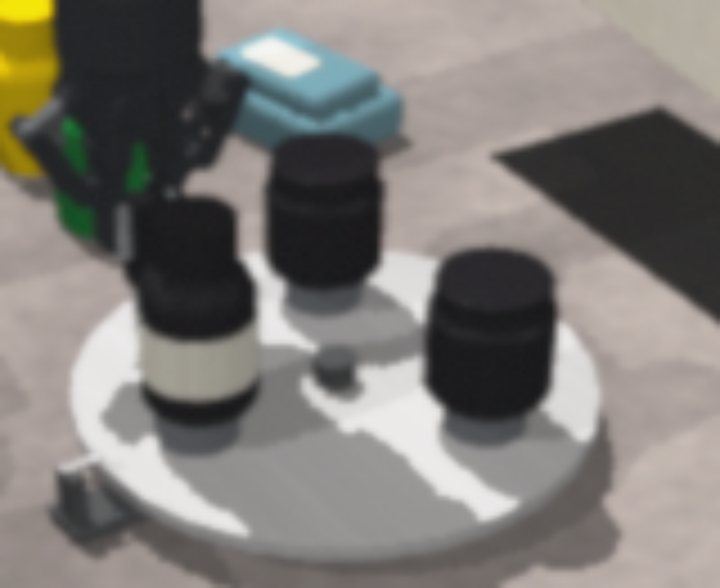

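View pics/t10.png

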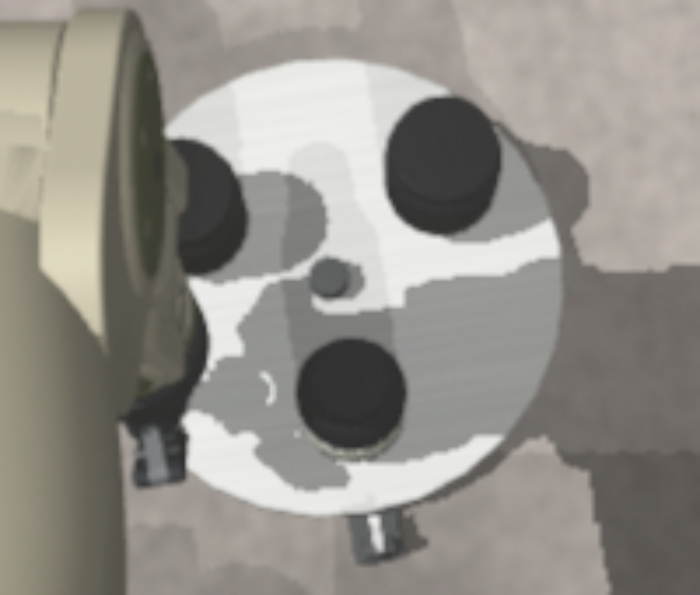

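View pics/w10.png

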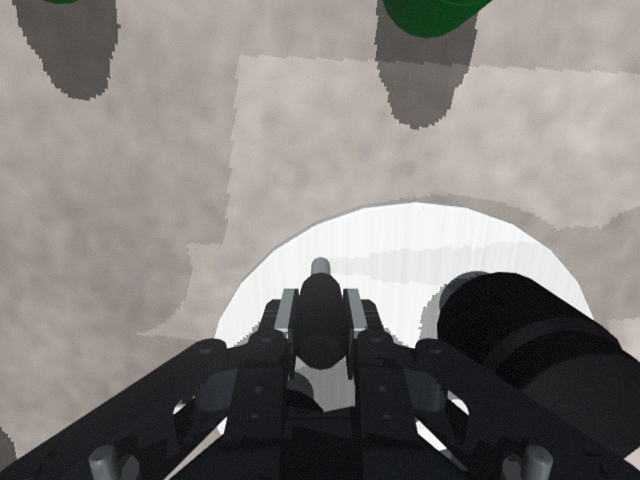

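```bash
python3 - <<'E'
from meas import *
t=read_camera("top");C=cloud(t);im=t["img"].astype(int)
b=topfit(t,(.468,-.025),.172,.04);h=topfit(t,(.5506,-.0095),.05,.02,dark=False);print("bottle",b,"\nhub",h)
for x in((.583,-.085),(.608,.054)):
    print("jar",topfit(t,x,.129,.05))
# cap by plane at true z
def an(q,a):d=np.array(q)-a;return np.degrees(np.arctan2(d[1],d[0]))%360,np.hypot(*d)
P=plane(t,.047);m=(im.min(-1)>150)&(C[...,2]>.036)&(np.hypot(P[...,0]-.398,P[...,1]+.037)<.022)&(np.hypot(P[...,0]-.551,P[...,1]+.0095)>.14)
tab=P[m].mean(0)[:2];print("tab",m.sum(),tab)
for ax in([.5506,-.0095],[.5515,-.0098],[.5529,-.009],h[1]):
    print(ax,"bottle",an(b[0][:2],ax),"tab",an(tab,ax))
s=get_state();k=s["tcp_pos"][:2]
for ax in([.5515,-.0096],[.5529,-.009],[.5508,-.0107]):print("knob",an(k,ax))
E
```

```text
bottle (array([ 0.469 , -0.0243,  0.1757]), array([ 0.4689, -0.0242]), 0.0209, 406, np.float64(0.1757)) 
hub (array([ 0.5504, -0.0097,  0.0534]), array([ 0.5504, -0.0098]), 0.0118, 99, np.float64(0.0534))
jar (array([ 0.6026, -0.0762,  0.1331]), array([ 0.6036, -0.0759]), 0.0297, 680, np.float64(0.1331))
jar (array([0.583 , 0.0555, 0.1331]), array([0.5835, 0.0631]), 0.0279, 304, np.float64(0.1331))
tab 29 [ 0.40036989 -0.03800155]
[0.5506, -0.0095] bottle (np.float64(190.28012870519458), np.float64(0.08293129686674387)) tab (np.float64(190.74244381323598), np.float64(0.1529098533825898))
[0.5515, -0.0098] bottle (np.float64(189.9683561704738), np.float64(0.08376455097474111)) tab (np.float64(190.57007882952792), np.float64(0.15373885820587468))
[0.5529, -0.009] bottle (np.float64(190.33489144740335), np.float64(0.08528364438742048)) tab (np.float64(190.76551900327243), np.float64(0.15526275568096662))
[ 0.5504 -0.0098] bottle (np.float64(190.1003080987963), np.float64(0.08268137637944838)) tab (np.float64(190.6458120092264), np.float64(0.1526576571562221))
knob (np.float64(129.26329970508252), np.float64(0.11491171930122929))
knob (np.float64(129.9903921301265), np.float64(0.11534249819760196))
knob (np.float64(128.64816300589158), np.float64(0.11532701661682652))
```

```bash
python3 - <<'E'
from meas import *
fits=[]
s=get_state()
for k in range(3):
    t=read_camera("top");C=cloud(t);fits.append(C)
C=np.median(fits,0);im=t["img"].astype(int)
ax=np.array([.5515,-.0097])
for nm,x,z,R,off in(("jar",(.604,-.076),.129,.05,120),("bottle",(.469,-.0243),.172,.04,0)):
    m0=(np.hypot(C[...,0]-x[0],C[...,1]-x[1])<R)
    zs=C[...,2][m0];zt=np.median(zs[zs>z-.004])
    for tol in(.0025,.004):
        m=m0&(abs(C[...,2]-zt)<tol);P=plane(t,z)[m];u=np.argwhere(m)
        c,r=cv2.minEnclosingCircle(P[:,:2].astype(np.float32))
        k=max(cv2.findContours(m.astype(np.uint8),0,1)[0],key=cv2.contourArea)[:,0];Pk=plane(t,z);q=Pk[k[:,1],k[:,0]];f=circ(q)
        for c in(P.mean(0)[:2],np.array(c),f[:2],((P.min(0)+P.max(0))/2)[:2]):
            d=c-ax;print(nm,tol,m.sum(),c.round(4),(np.degrees(np.arctan2(d[1],d[0]))-off)%360,np.hypot(*d),zt)
    if nm=="jar":
        M=t["img"].copy();M[m]=(255,0,0);cv2.imwrite("pics/m.png",cv2.cvtColor(cv2.resize(M[140:310,200:400],None,fx=3.5,fy=3.5,interpolation=0),4))
E
```

```text
jar 0.0025 714 [ 0.6052 -0.0757] 189.11513644914146 0.08506194717753598 0.1309478012264754
jar 0.0025 714 [ 0.6051 -0.0757] 189.06787235485785 0.0850627420910216 0.1309478012264754
jar 0.0025 714 [ 0.6053 -0.0757] 189.2108771436268 0.08512399787226933 0.1309478012264754
jar 0.0025 714 [ 0.6048 -0.0755] 188.99601495893674 0.08462627799401624 0.1309478012264754
jar 0.004 739 [ 0.6048 -0.0757] 188.9683024128146 0.08483175400612394 0.1309478012264754
jar 0.004 739 [ 0.6047 -0.0756] 188.91156899027285 0.08474522884057736 0.1309478012264754
jar 0.004 739 [ 0.605  -0.0756] 189.02452789590097 0.0848890869732584 0.1309478012264754
jar 0.004 739 [ 0.6048 -0.0755] 188.99601495893674 0.08462627799401624 0.1309478012264754
bottle 0.0025 406 [ 0.4695 -0.0241] 189.97618894198027 0.08328690536520847 0.17387976839501013
bottle 0.0025 406 [ 0.4699 -0.0239] 189.90058997618098 0.08279431427936487 0.17387976839501013
bottle 0.0025 406 [ 0.4694 -0.0242] 189.99882895863942 0.08335648232668968 0.17387976839501013
bottle 0.0025 406 [ 0.4703 -0.024 ] 189.98547223203377 0.08240079298127101 0.17387976839501013
bottle 0.004 419 [ 0.4695 -0.0242] 190.0245512572896 0.08322855088803667 0.17387976839501013
bottle 0.004 419 [ 0.4694 -0.0242] 190.02783468624858 0.0833328912886929 0.17387976839501013
bottle 0.004 419 [ 0.4696 -0.0242] 190.01128888175876 0.08316665761552401 0.17387976839501013
bottle 0.004 419 [ 0.4695 -0.024 ] 189.8811291301609 0.08326215104881073 0.17387976839501013
```

View pics/m.png

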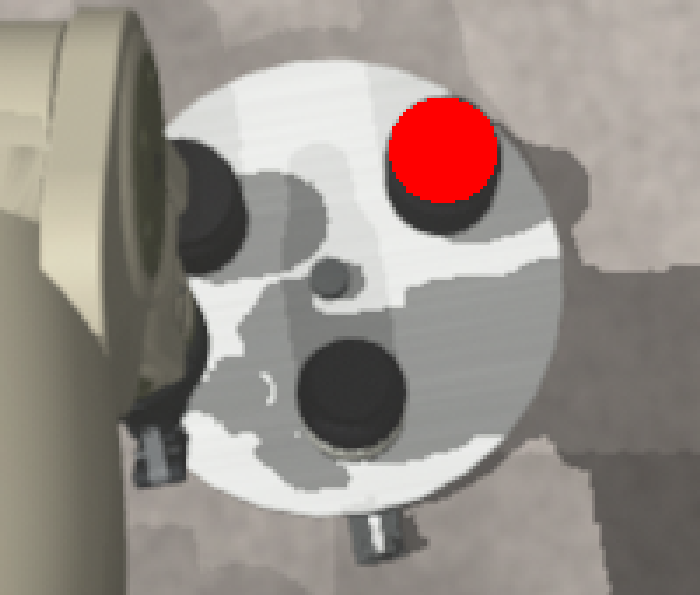

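Emit:
{"method": "send_rows", "body": {"deltas": [[[-0.07,-0.06,0,0,0,0],[-0.14,-0.12,0,0,0,0],[-0.14,-0.12,0,0,0,0],[-0.14,-0.12,0,0,0,0],[-0.14,-0.12,0,0,0,0],[-0.14,-0.12,0,0,0,0]]]}}

```text
clock: 16.95
tcp_pos: [0.4774, 0.0782, 0.0878]
orientation: [0.001, 0.65, 0.76, 0.001]
wrist_force: [-1.1, -0.0, 6.5]
finger_gap: 0.0205
```

```bash
python3 - <<'E'
from meas import *
s=get_state();t=read_camera("top");C=cloud(t);ax=np.array([.5515,-.0097])
print(s["clock"],s["tcp_pos"],s["wrist_force"],s["finger_gap"],np.abs(s["qvel"]).max())
for nm,x,z,R,off in(("jar",(.604,-.076),.129,.05,120),("bottle",(.469,-.0243),.172,.04,0)):
    m0=(np.hypot(C[...,0]-x[0],C[...,1]-x[1])<R);zs=C[...,2][m0];zt=np.median(zs[zs>z-.004]);m=m0&(abs(C[...,2]-zt)<.0035)
    d=plane(t,z)[m].mean(0)[:2]-ax;print(nm,(np.degrees(np.arctan2(d[1],d[0]))-off)%360,np.hypot(*d))
d=s["tcp_pos"][:2]-ax;print(np.degrees(np.arctan2(d[1],d[0]))+60)
d=read_camera("side");cv2.imwrite("pics/s11.png",cv2.cvtColor(cv2.resize(d["img"][150:290,260:420],None,fx=4.5,fy=4.2),4))
E
```

```text
16.95 [0.47735503 0.07817172 0.08779296] [-1.13063958 -0.0435224   6.52445984] 0.020498735114656243 0.00230425705263202
jar 189.90763561935825 0.0852503727849106
bottle 190.8858751679462 0.08327940389805023
190.15722081045325
```

View pics/s11.png

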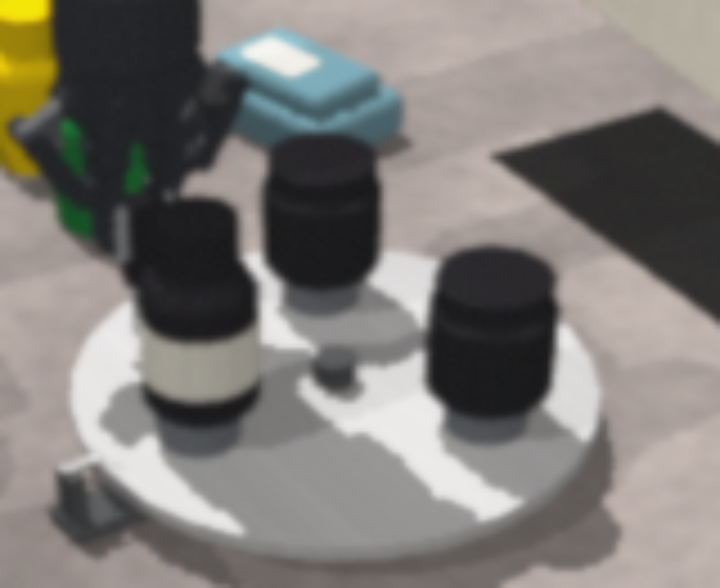

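The seat is at about 190.0–190.2°, the bottle at 190.9° and the pointer at 190.4–190.7°. Nothing is moving, the grip is holding and both jars are still standing, so I'll hand in.

```bash
python3 -c "
from workcell import *
print(hand_in())"
```

```text
the job is handed in; nothing more can be done
None
```

The black bottle stands upright on the empty seat, and the carousel is turned so the bottle is at the front. I handed in at about 17 s of the 58 s, with the gripper still closed on the knob at 40 N.

**How it went:** I picked the bottle up by its cap, set it down and let go. I then gripped the knob and turned the carousel about 63°, plus a 1° correction at the end.

**Last checks:**

| Check | Result |
|---|---|
| Alignment with the pointer | Pointer at 190.4–190.7°, bottle at 190.9°, seat at 189.9–190.2°; all within about 1° (1.5 mm at the seat) |
| Bottle centring on the seat | About 1–2 mm off by camera |
| Jars | Both still standing on their seats in the last side picture |
| Turntable and grip | Joint speeds near zero, 20.5 mm finger gap on the knob, about 6.6 N on the wrist |
| Pump, brush, wash bottle | I never moved against them; I did not measure their positions again at the end |

**Where measurements disagreed:** The side camera read positions 3–7 mm away from the top and wrist cameras. I used the top and wrist cameras and kept the side view for visual checks only. The seat angle worked out from the bottle and from one jar also differed by about 1°, so I set the final angle between the two.

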